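# Release the ejector of a tacking nest and run the stub plate out

## Task

The tacked stub plate sits sunk in its nest on the welding table. With the two fingertips press both thumb latches at the front of the nest down together and keep them down until the ejector has raised the plate all the way; then let both latches go and push the plate straight back between the guides, over the skid bars, until it meets the stop at the far end. Push it only, without lifting it, and leave the gas nozzle, the tube offcut and the nut beside the nest where they are.

Things in the scene. Friction and masses are not known exactly. Their poses are not given: they have to be found in the camera images.
- nest: Tacking nest: plain steel fixture bolted to the table, about 310 x 152 x 66 mm. Origin: on the table, below the centre of the ejector plate; x points straight back from the latches (near the robot) along the guides to the end stop, y left, z up. In mm in this frame: latch pads at x -110, y +30 and -30; hooks behind them from x -81, up to 43 high; locating pin at x -59, y 0, 48 high.
- nest_stop (a point): Middle of the near face of the end stop, 105 mm wide, top 66 mm above the table; x +178, y 0, z 60 in the nest's frame. Two steel skid bars, tops 58 mm above the table, run from x +56 to it. Two guide bars run from x -46 to x +186, inner faces at y +52.5 and -52.5, tops 66 mm above the table.
- latch_left_pad (a point): Centre of the top of the left thumb latch's round steel pad, 22 mm in diameter, at rest 25 mm above the table; the right pad is 60 mm away along the nest's y. The point moves with the pad: 10 mm down and 1.5 mm toward the robot when fully pressed. Each pad needs 1.5 N to start, 4 to 5 N near full travel, and springs back when let go. Free space in front, above and beside.
- latch_right_pad (a point): The same point on the right thumb latch, which is identical.
- latch_left (a joint): Turn of the left latch lever (rad): 0 at rest with its hook over the ejector's teeth, 0.24 pad fully down; the hook is clear of the teeth from about 0.17 (pad 7 mm down). Either hook alone keeps the ejector down.
- latch_right (a joint): Turn of the right latch lever, with the same values.
- ejector (a joint): Rise of the ejector plate (m): 0 latched down (its top 38 mm above the table), 0.022 fully up (60 mm). A damped spring raises it, with the work on it, in 3 to 5 s while both latches are down; if a latch is let go sooner its hook catches the next tooth and it stops part-way. Once fully up it stays up. The plate is 104 x 96 mm.
- stub_plate: The work, loose: dark steel plate 104 (x) x 100 (y) x 6 mm with a tube of 58 mm diameter standing on it, 57 mm tall in all, 0.5 to 0.7 kg. Origin: centre of the plate's underside, axes as the nest's. Tube axis at x +3, y -2 mm, so the tube's near side is 26 mm in front of the origin. Underside 38 mm above the table at first, 60 when raised; its origin is at x 126 in the nest's frame at the stop.
- gas_nozzle: Bystander, loose: copper gas nozzle, 25 x 68 x 25 mm, lying on the table to the left of the nest. Origin at the centre of its underside.
- tube_offcut: Bystander, loose: short round tube offcut, 42 mm in diameter, 48 mm tall, standing on end to the right of the nest. Origin at the centre of its foot.
- nut: Bystander, loose: hexagon nut, 27 x 31 x 15 mm, lying on the table to the right of the nest. Origin at the centre of its underside.

How it is judged:
By the outcome, as a careful person would: the job done as asked, in the order asked, and still so for the second after the job is handed in, with the robot touching nothing.
It also fails if it takes over 58 s, if anything falls off the work surface, if the arm or the gripper's body presses on something with over 40 N, if the wrist force passes 120 N, or if a joint passes its speed limit or range.

## Robot

A 6-joint arm with a two-finger parallel gripper is mounted at the origin on a cart in front of the work surface, level with it; the furniture and walls round the work are solid. World frame = base frame: x ahead of the robot, y to its left, z up, the work surface at z = 0. Lengths are in m, angles in rad, forces in N, time in s.
With the tool pointing down it reaches from about 0.35 to 0.775 m from the base axis. Payload 5.5 kg.
Tool frame: the origin (TCP) lies on the centre line of the jaws, within the pads' length; the fingertips stand 17 mm ahead of it and the grasp point (between the pads) lies 2 mm behind it; z points along the fingers, y is the direction in which the jaws open and shut (so a half turn about z gives the same grasp; the last joint's range is limited). The gripper opens to 85 mm and grips with 20 to 120 N. Pads are 22 mm wide; open, the fingers measure 114 mm over their backs; the gripper's body (76 mm by 85 mm) begins 54 mm behind the grasp point. The pads swing forward as they close: fully open they stand 13 mm farther back than shut.
Start: joints at [1.125, 0.313, 0.046, 1.304, 0, 1.431], TCP at [0.173, 0.548, 0.248] pointing down, gripper open.
Joint ranges: [-2.76, 2.76], [-0.86, 1.69], [-1.03, 1.26], [-2.2, 2.34], [-1.47, 1.5], [-3.14, 3.14]. Speed limits (rad/s): [2.57, 2.57, 3.14, 3.14, 3.14, 3.14].

## Interface

Orientations are given as a unit quaternion [w, x, y, z].
In Python, from workcell import env gives the robot as it stands.
- The arm moves only by the tool servo_tool, never from a script. Its argument "increments" is a list of rows, each an object of numbers: "claw": the closure, from 0 (fully open) to 1 (shut); "x", "y", "z": the shift along the world's x, y, z in units of 25 mm (1.0 is 25 mm); "ax", "ay", "az": the turn, a rotation vector about the world's x, y, z in units of 8 degrees (1.0 is 8 degrees). A call has 1 to 5 rows; each row shifts and turns the commanded pose from where the row before left it; what a row does not reach is not made up. A row lasts 1/10 s, in which the tool goes at most 50 mm and 8.59 degrees, less where a joint would pass 70% of its speed; a pose out of reach is approached as far as the arm can. A call is refused whole if a number of a shift passes 1 or a number of a turn 1, either way. A call with a gripper value outside its range is refused whole. The fingers move at their own pace and stop on an object; "newtons" is the grip in N (left out, the last holds). Time passes only in rows, so rows that do not move let the fingers close. It gives the time, the measured TCP pose, the force and the opening at its end, in the units of the state.
- env.get_state(): the state, without advancing time (a new reading comes with each control period).
- env.read_camera(name): name is "side" or "top"; returns the picture (400x640x3 uint8, red, green, blue); there is no depth.
- env.calibration(name): a dict with "K" (3x3 intrinsics, pixels), "world_to_cam" (4x4, takes a point from world to camera coordinates). Camera axes: x right, y down, z forward; pixel columns grow to the right and rows downward; lengths in m; the calibration is good to about 2 mm. A picture is of the moment at which its call begins. calibration takes no time and is no camera call.
- env.hand_in(): hands the job in, once; it reports no verdict.
The state is a dict: "clock": time; "joint_pos": joint angles; "qvel": joint speeds; "tau": joint torques, N m; "tcp_pos": TCP position; "orientation": TCP orientation; "wrist_force": force on the tool from outside, world axes, zero at the start; "ft_torque": the same for the moment, N m; "finger_gap": finger opening in m.
Only numpy, scipy, OpenCV 4.12 (cv2) and the standard library are available. Lean on these libraries where they do the work, as an engineer would, in place of code of your own. Each camera call takes 0.05 s, during which the arm holds its last target.

## Working session

There is one attempt and no reset: what is moved stays moved. The work goes in short steps, Python scripts to look and compute and a tool call to move; the robot and the scene stay as the last step left them, time stands still between calls to the robot, and variables do not carry over. Pictures are saved under pics/ and viewed, and the job is handed in when it is done.

Besides the shell and the picture viewer there is one more tool, called by a JSON object that holds its "name" and its "arguments". servo_tool: Moves the arm, as the interface text tells. Its arguments: {"type":"object","properties":{"increments":{"type":"array"},"newtons":{"type":"number"}},"required":["increments"]}

```bash
mkdir -p pics; python3 - <<'E'
from workcell import env
import cv2
for n in("side","top"):
    im=env.read_camera(n); cv2.imwrite(f"pics/{n}0.png",im[:,:,::-1])
    c=env.calibration(n); print(n,c["K"],c["world_to_cam"])
print(env.get_state())
E
```

```text
side [[495.85346527   0.         315.36325586]
 [  0.         495.85346527 193.89331987]
 [  0.           0.           1.        ]] [[ 0.99378269  0.11104356  0.00808078 -0.60015966]
 [ 0.08576383 -0.71721696 -0.69155217  0.15252695]
 [-0.07099674  0.68794561 -0.72228131  0.8129956 ]
 [ 0.          0.          0.          1.        ]]
top [[413.4089175    0.         319.7057801 ]
 [  0.         413.4089175  195.47407103]
 [  0.           0.           1.        ]] [[-1.20231576e-03 -9.99998225e-01  1.45082081e-03  2.24935074e-01]
 [-9.88547961e-01  9.69613995e-04 -1.50903904e-01  5.74503045e-01]
 [ 1.50902229e-01 -1.61564009e-03 -9.88547372e-01  8.45850941e-01]
 [ 0.00000000e+00  0.00000000e+00  0.00000000e+00  1.00000000e+00]]
{'clock': 0.1, 'joint_pos': array([1.12541117e+00, 3.13935561e-01, 4.50964398e-02, 1.30360504e+00,
       9.39175499e-06, 1.43122673e+00]), 'qvel': array([-2.47506284e-05, -3.21952963e-03,  2.15574695e-03, -1.20021658e-04,
        7.11244541e-04, -1.97025162e-03]), 'tau': array([ 3.34498247e-03, -4.81723809e+01,  2.99245012e+01,  1.27020225e-02,
       -1.39397653e-04, -5.34532418e-07]), 'tcp_pos': array([0.17291989, 0.54793478, 0.24749376]), 'orientation': array([-2.42053261e-04,  1.52312577e-01,  9.88332029e-01, -7.87575744e-04]), 'wrist_force': array([ 0.06750203, -0.58591727, -0.17564885]), 'ft_torque': array([-0.01956252, -0.01749991, -0.04674001]), 'finger_gap': 0.08524955976274418}
```

View pics/side0.png

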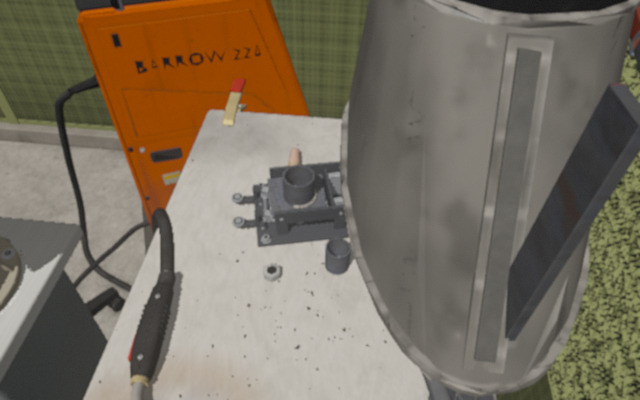

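View pics/top0.png

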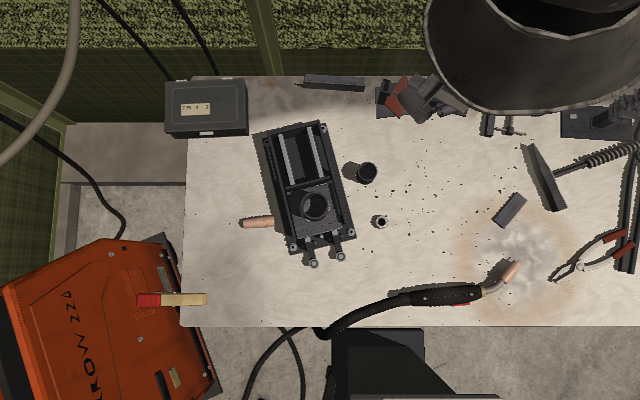

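```bash
cat > h.py <<'E'
import numpy as np,cv2
from workcell import env
C={n:env.calibration(n) for n in("side","top")}
def proj(n,p):
    p=np.atleast_2d(p);T=np.array(C[n]["world_to_cam"]);q=p@T[:3,:3].T+T[:3,3]
    u=q@np.array(C[n]["K"]).T;return u[:,:2]/u[:,2:]
def ray(n,uv,z):
    T=np.array(C[n]["world_to_cam"]);R=T[:3,:3];t=T[:3,3]
    o=-R.T@t;d=R.T@np.linalg.inv(C[n]["K"])@np.array([*uv,1.]);return o+d*(z-o[2])/d[2]
E
python3 - <<'E'
from h import *
im=cv2.imread("pics/top0.png")[110:280,225:405];cv2.imwrite("pics/topz.png",cv2.resize(im,None,fx=3.5,fy=3.5,interpolation=2)[:600])
im=cv2.imread("pics/side0.png")[140:290,220:380];cv2.imwrite("pics/sidez.png",cv2.resize(im,None,fx=4,fy=4,interpolation=2)[:600])
print(proj("top",[[.173,.548,.248]]),proj("side",[[.173,.548,.248]]))
for n in C:
    T=C[n]["world_to_cam"];print(-T[:3,:3].T@T[:3,3])
E
```

```text
[[106.42534727 437.60425488]] [[133.93129451  -3.32738463]]
[ 0.64106703 -0.38325797  0.69754163]
[0.44055346 0.22574422 0.92253214]
```

View pics/topz.png

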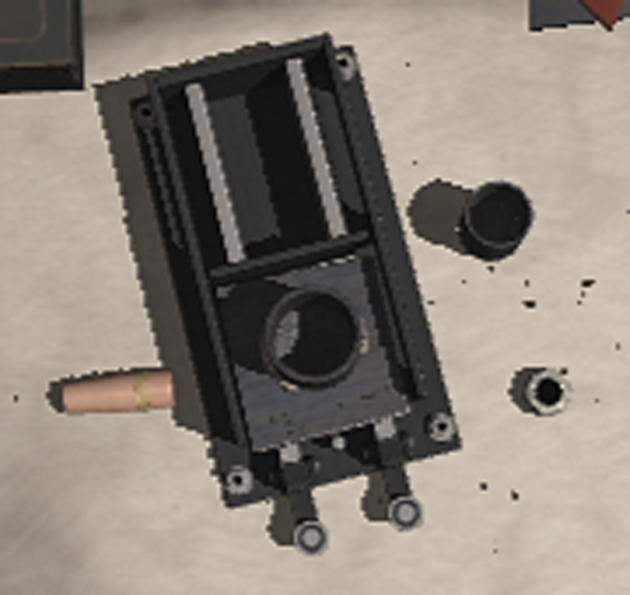

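View pics/sidez.png

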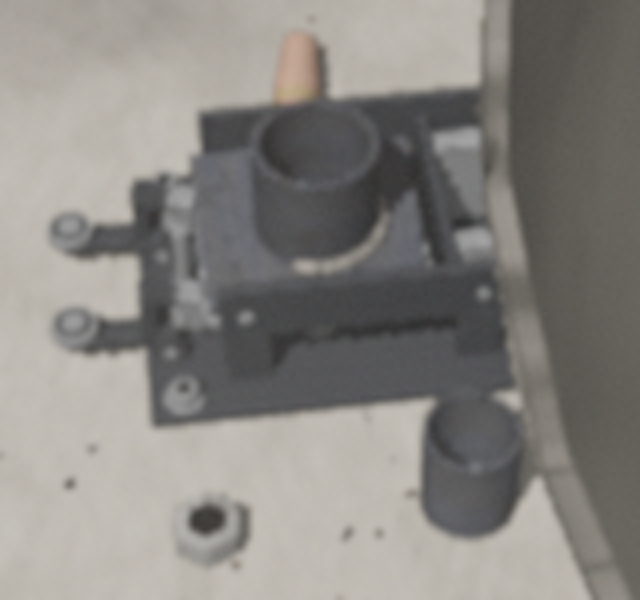

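```bash
python3 - <<'E'
from h import *
from scipy.optimize import least_squares
t=lambda a,b:(225+(a+.5)/3.5-.5,110+(b+.5)/3.5-.5)
s=lambda a,b:(220+(a+.5)/4-.5,140+(b+.5)/4-.5)
obs=[("top",t(312,537),(-110,30,25)),("top",t(405,513),(-110,-30,25)),("side",s(72,230),(-110,30,25)),("side",s(76,326),(-110,-30,25)),
("top",t(339,441),(-59,0,48)),
("top",t(191,88),(178,28,58)),("top",t(295,62),(178,-28,58))]
for n,uv,m in obs: print(n,m,ray(n,uv,m[2]/1e3).round(4))
o=obs[:5]
def W(p,m):
    c,q=np.cos(p[2]),np.sin(p[2]);m=np.array(m)/1e3
    return [p[0]+c*m[0]-q*m[1],p[1]+q*m[0]+c*m[1],m[2]]
f=lambda p:np.concatenate([(proj(n,W(p,m))-uv).ravel() for n,uv,m in o])
r=least_squares(f,[.45,.25,.25]);p=r.x;print(p,np.degrees(p[2]),r.fun.round(1))
im=cv2.imread("pics/top0.png");im2=cv2.imread("pics/side0.png")
pts=[(178,52.5,66),(178,-52.5,66),(-46,52.5,66),(-46,-52.5,66),(-110,30,25),(-110,-30,25),(-59,0,48),(-52,50,44),(-52,-50,44),(56,0,58),(3,-2,95)]
a=[]
for n,I,(x0,y0),k in(("top",im,(225,110),4),("side",im2,(220,140),4)):
    I=cv2.resize(I[y0:y0+150+20*(n=="top"),x0:x0+180],None,fx=k,fy=k,interpolation=2)[:680]
    for m in pts:
        u=(proj(n,W(p,m))[0]-[x0,y0]+.5)*k
        cv2.circle(I,tuple(int(v) for v in u),3,(0,0,255),-1)
    cv2.imwrite(f"pics/{n}fit.png",cv2.resize(I,None,fx=.85,fy=.85))
for m in pts: print(m,np.round(W(p,m),4))
# other pieces
print("nut",ray("top",t(545,392),.015),"off",ray("top",t(498,216),.048),"noz",ray("top",t(60,395),.0125),ray("top",t(172,390),.0125))
E
```

```text
top (-110, 30, 25) [0.4311 0.2371 0.025 ]
top (-110, -30, 25) [0.4455 0.1801 0.025 ]
side (-110, 30, 25) [0.4321 0.2318 0.025 ]
side (-110, -30, 25) [0.4467 0.1743 0.025 ]
top (-59, 0, 48) [0.4884 0.2206 0.048 ]
top (178, 28, 58) [0.7054 0.3118 0.058 ]
top (178, -28, 58) [0.7221 0.2475 0.058 ]
[0.54500761 0.23474392 0.25964051] 14.876305467509948 [ 0.8  0.   1.2 -0.4 -0.1 -1.5  0.2 -1.4  0.5  0.2]
(178, 52.5, 66) [0.7036 0.3312 0.066 ]
(178, -52.5, 66) [0.7305 0.2297 0.066 ]
(-46, 52.5, 66) [0.4871 0.2737 0.066 ]
(-46, -52.5, 66) [0.514  0.1722 0.066 ]
(-110, 30, 25) [0.431  0.2355 0.025 ]
(-110, -30, 25) [0.4464 0.1775 0.025 ]
(-59, 0, 48) [0.488  0.2196 0.048 ]
(-52, 50, 44) [0.4819 0.2697 0.044 ]
(-52, -50, 44) [0.5076 0.1731 0.044 ]
(56, 0, 58) [0.5991 0.2491 0.058 ]
(3, -2, 95) [0.5484 0.2336 0.095 ]
nut [0.52072252 0.09090461 0.015     ] off [0.6266354  0.12227307 0.048     ] noz [0.5193786  0.39607966 0.0125    ] [0.52245855 0.3256062  0.0125    ]
```

View pics/topfit.png

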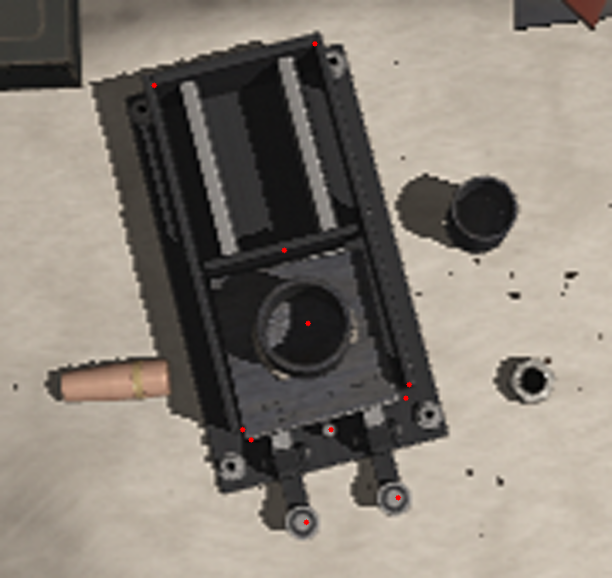

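View pics/sidefit.png

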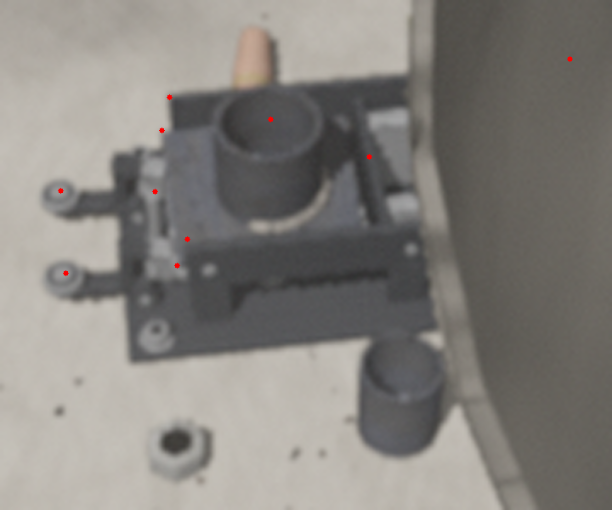

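{"name": "servo_tool", "arguments": {"increments": [{"x":0.6,"y":-0.8,"az":0.8,"claw":0.46},{"x":0.7,"y":-0.9,"az":0.8},{"x":0.7,"y":-0.9,"az":0.8},{"x":0.7,"y":-0.9,"az":0.8},{"x":0.7,"y":-0.9,"az":0.8}]}}

```text
schema error: expected keys claw, x, y, z, ax, ay, az
```

{"name": "servo_tool", "arguments": {"increments": [{"x":0.7,"y":-0.9},{"x":0.7,"y":-0.9},{"x":0.7,"y":-0.9},{"x":0.7,"y":-0.9},{"x":0.7,"y":-0.9}]}}

```text
schema error: expected keys claw, x, y, z, ax, ay, az
```

{"name": "servo_tool", "arguments": {"increments": [{"x":0.7,"y":-0.9,"z":-0.6},{"x":0.7,"y":-0.9,"z":-0.8},{"x":0.7,"y":-0.9,"z":-0.8},{"x":0.7,"y":-0.9,"z":-0.8},{"x":0.7,"y":-0.9,"z":-0.6}]}}

```text
schema error: expected keys claw, x, y, z, ax, ay, az
```

{"name": "servo_tool", "arguments": {"increments": [{"x":0.6,"y":-0.8,"z":0,"ax":0,"ay":0,"az":0.8,"claw":0.46},{"x":0.7,"y":-0.9,"z":0,"ax":0,"ay":0,"az":0.8,"claw":0.46},{"x":0.7,"y":-0.9,"z":0,"ax":0,"ay":0,"az":0.8,"claw":0.46},{"x":0.7,"y":-0.9,"z":0,"ax":0,"ay":0,"az":0.8,"claw":0.46},{"x":0.7,"y":-0.9,"z":0,"ax":0,"ay":0,"az":0.8,"claw":0.46}]}}

```text
clock: 0.6
tcp_pos: [0.2584, 0.4372, 0.2479]
orientation: [-0.0, -0.128, 0.992, -0.0]
wrist_force: [1.1, 0.1, -0.2]
finger_gap: 0.0462
```

{"name": "servo_tool", "arguments": {"increments": [{"x":0.7,"y":-0.9,"z":0,"ax":0,"ay":0,"az":0,"claw":0.46},{"x":0.7,"y":-0.9,"z":0,"ax":0,"ay":0,"az":0,"claw":0.46},{"x":0.7,"y":-0.9,"z":0,"ax":0,"ay":0,"az":0,"claw":0.46},{"x":0.7,"y":-0.9,"z":0,"ax":0,"ay":0,"az":0,"claw":0.46},{"x":0.7,"y":-0.9,"z":0,"ax":0,"ay":0,"az":0,"claw":0.46}]}}

```text
clock: 1.1
tcp_pos: [0.346, 0.3247, 0.248]
orientation: [-0.0, -0.126, 0.992, -0.0]
wrist_force: [0.3, 0.5, -0.0]
finger_gap: 0.0461
```

{"name": "servo_tool", "arguments": {"increments": [{"x":0.7,"y":-0.9,"z":-0.6,"ax":0,"ay":0,"az":0,"claw":0.46},{"x":0.7,"y":-0.9,"z":-0.8,"ax":0,"ay":0,"az":0,"claw":0.46},{"x":0.7,"y":-0.9,"z":-0.8,"ax":0,"ay":0,"az":0,"claw":0.46},{"x":0.7,"y":-0.9,"z":-0.8,"ax":0,"ay":0,"az":0,"claw":0.46},{"x":0.7,"y":-0.9,"z":-0.6,"ax":0,"ay":0,"az":0,"claw":0.46}]}}

```text
clock: 1.6
tcp_pos: [0.4329, 0.2121, 0.1568]
orientation: [-0.001, -0.126, 0.992, -0.0]
wrist_force: [0.1, 0.5, -0.3]
finger_gap: 0.0459
```

{"name": "servo_tool", "arguments": {"increments": [{"x":0.15,"y":-0.25,"z":-0.8,"ax":0,"ay":0,"az":0.05,"claw":0.46},{"x":0,"y":0,"z":-0.8,"ax":0,"ay":0,"az":0,"claw":0.46},{"x":0,"y":0,"z":-0.8,"ax":0,"ay":0,"az":0,"claw":0.46},{"x":0,"y":0,"z":-0.8,"ax":0,"ay":0,"az":0,"claw":0.46},{"x":0,"y":0,"z":0,"ax":0,"ay":0,"az":0,"claw":0.46}]}}

```text
clock: 2.1
tcp_pos: [0.4345, 0.2063, 0.0757]
orientation: [-0.003, -0.129, 0.992, -0.0]
wrist_force: [-0.6, -0.5, 0.3]
finger_gap: 0.0462
```

```bash
python3 - <<'E'
from h import *
im=env.read_camera("side")[:,:,::-1];cv2.imwrite("pics/s1.png",cv2.resize(im[140:260,200:360],None,fx=5,fy=5,interpolation=2))
im=env.read_camera("top")[:,:,::-1];cv2.imwrite("pics/t1.png",cv2.resize(im[110:290,225:425],None,fx=3.3,fy=3.3,interpolation=2))
print(env.get_state()["tcp_pos"])
E
```

```text
[0.43639701 0.20699088 0.07819027]
```

View pics/s1.png

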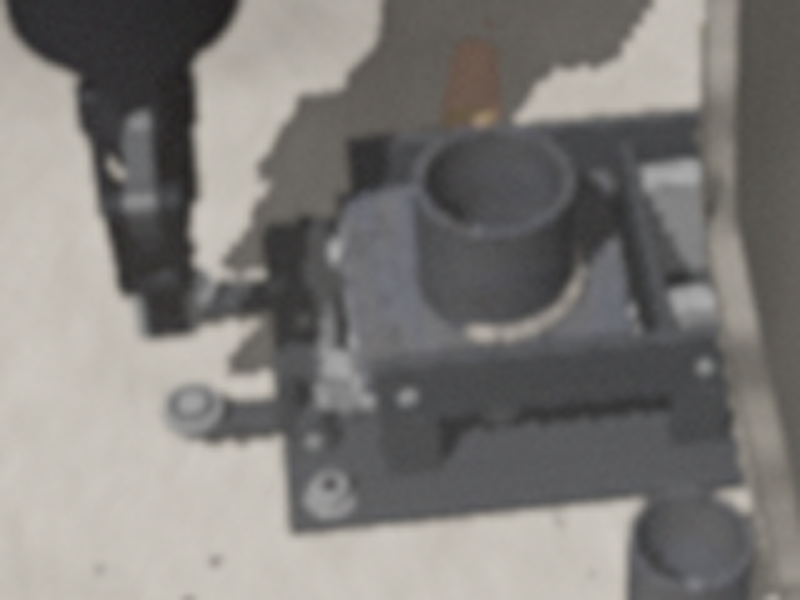

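View pics/t1.png

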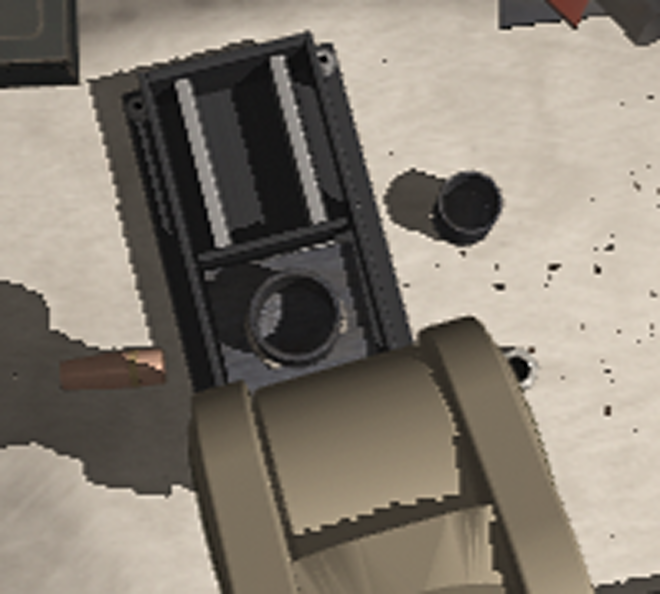

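```bash
python3 - <<'E'
from h import *
tp=np.array([.4364,.2070]);a=np.radians(14.88);ex=np.array([np.cos(a),np.sin(a)]);ey=np.array([-ex[1],ex[0]])
for z in(.055,.061,.067):
  for dx in(-.011,.011):
    for dy in(-.023,-.0375): print(z,dx,dy,((proj("side",[*(tp+dx*ex+dy*ey),z])[0]-[200,140]+.5)*5).round(0))
E
```

```text
0.055 -0.011 -0.023 [149. 332.]
0.055 -0.011 -0.0375 [151. 363.]
0.055 0.011 -0.023 [212. 326.]
0.055 0.011 -0.0375 [214. 356.]
0.061 -0.011 -0.023 [147. 320.]
0.061 -0.011 -0.0375 [148. 351.]
0.061 0.011 -0.023 [211. 314.]
0.061 0.011 -0.0375 [213. 344.]
0.067 -0.011 -0.023 [145. 309.]
0.067 -0.011 -0.0375 [146. 339.]
0.067 0.011 -0.023 [209. 302.]
0.067 0.011 -0.0375 [211. 333.]
```

{"name": "servo_tool", "arguments": {"increments": [{"x":0.08,"y":0,"z":-0.5,"ax":0,"ay":0,"az":0,"claw":0.46},{"x":0,"y":0,"z":-0.5,"ax":0,"ay":0,"az":0,"claw":0.46},{"x":0,"y":0,"z":-0.2,"ax":0,"ay":0,"az":0,"claw":0.46},{"x":0,"y":0,"z":-0.1,"ax":0,"ay":0,"az":0,"claw":0.46},{"x":0,"y":0,"z":0,"ax":0,"ay":0,"az":0,"claw":0.46}]}}

```text
clock: 2.7
tcp_pos: [0.4389, 0.2072, 0.0458]
orientation: [0.0, -0.13, 0.992, 0.0]
wrist_force: [-0.3, 0.4, -0.5]
finger_gap: 0.046
```

{"name": "servo_tool", "arguments": {"increments": [{"x":0,"y":0,"z":-0.05,"ax":0,"ay":0,"az":0,"claw":0.46},{"x":0,"y":0,"z":-0.05,"ax":0,"ay":0,"az":0,"claw":0.46},{"x":0,"y":0,"z":0,"ax":0,"ay":0,"az":0,"claw":0.46}]}}

```text
clock: 3.0
tcp_pos: [0.439, 0.2072, 0.0435]
orientation: [0.0, -0.129, 0.992, 0.0]
wrist_force: [-0.0, 0.5, -0.2]
finger_gap: 0.0461
```

{"name": "servo_tool", "arguments": {"increments": [{"x":0,"y":0,"z":-0.05,"ax":0,"ay":0,"az":0,"claw":0.46},{"x":0,"y":0,"z":-0.05,"ax":0,"ay":0,"az":0,"claw":0.46},{"x":0,"y":0,"z":0,"ax":0,"ay":0,"az":0,"claw":0.46}]}}

```text
clock: 3.3
tcp_pos: [0.4388, 0.2071, 0.0407]
orientation: [-0.0, -0.129, 0.992, 0.0]
wrist_force: [-0.2, 0.1, -0.5]
finger_gap: 0.0462
```

{"name": "servo_tool", "arguments": {"increments": [{"x":0,"y":0,"z":-0.05,"ax":0,"ay":0,"az":0,"claw":0.46},{"x":0,"y":0,"z":-0.05,"ax":0,"ay":0,"az":0,"claw":0.46},{"x":0,"y":0,"z":0,"ax":0,"ay":0,"az":0,"claw":0.46}]}}

```text
clock: 3.6
tcp_pos: [0.4387, 0.2071, 0.0386]
orientation: [-0.0, -0.129, 0.992, 0.0]
wrist_force: [-1.4, -1.4, 4.8]
finger_gap: 0.0458
```

```bash
python3 - <<'E'
from h import *
im=env.read_camera("side")[:,:,::-1];cv2.imwrite("pics/s2.png",cv2.resize(im[140:260,200:300],None,fx=5,fy=5,interpolation=2))
E
```

```text
(no output)
```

View pics/s2.png

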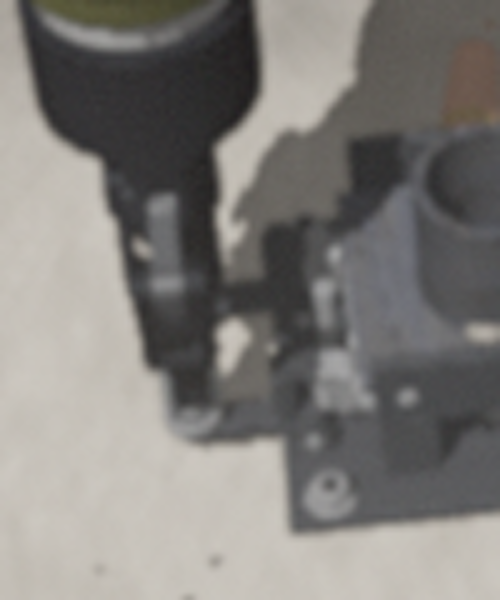

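{"name": "servo_tool", "arguments": {"increments": [{"x":0,"y":0,"z":0.15,"ax":0,"ay":0,"az":0,"claw":0.46},{"x":0,"y":0,"z":0,"ax":0,"ay":0,"az":0,"claw":0.37},{"x":0,"y":0,"z":0,"ax":0,"ay":0,"az":0,"claw":0.37},{"x":0,"y":0,"z":-0.1,"ax":0,"ay":0,"az":0,"claw":0.37},{"x":0,"y":0,"z":-0.1,"ax":0,"ay":0,"az":0,"claw":0.37}]}}

```text
clock: 4.15
tcp_pos: [0.4389, 0.2071, 0.0369]
orientation: [0.0, -0.129, 0.992, 0.0]
wrist_force: [-2.6, -1.3, 7.8]
finger_gap: 0.0537
```

{"name": "servo_tool", "arguments": {"increments": [{"x":0,"y":0,"z":-0.05,"ax":0,"ay":0,"az":0,"claw":0.37},{"x":0,"y":0,"z":0,"ax":0,"ay":0,"az":0,"claw":0.37}]}}

```text
clock: 4.35
tcp_pos: [0.4386, 0.207, 0.0359]
orientation: [-0.0, -0.13, 0.992, 0.0]
wrist_force: [-1.5, -1.0, 4.8]
finger_gap: 0.0538
```

```bash
python3 - <<'E'
from h import *
s=env.get_state();print(s["wrist_force"],s["ft_torque"],s["tcp_pos"])
im=env.read_camera("side")[:,:,::-1];cv2.imwrite("pics/s3.png",cv2.resize(im[140:260,200:300],None,fx=5,fy=5,interpolation=2))
E
```

```text
[-1.53977169 -0.95536499  4.82458162] [-0.09101062  0.26754608 -0.0056377 ] [0.43860367 0.20704006 0.03585016]
```

View pics/s3.png

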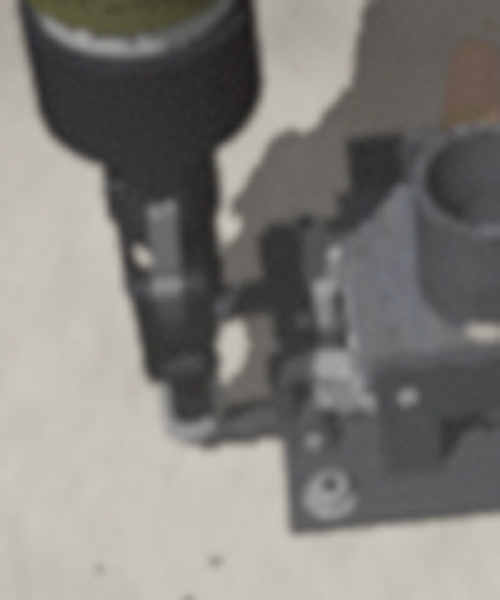

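{"name": "servo_tool", "arguments": {"increments": [{"x":0,"y":0,"z":-0.1,"ax":0,"ay":0,"az":0,"claw":0.37},{"x":0,"y":0,"z":-0.1,"ax":0,"ay":0,"az":0,"claw":0.37},{"x":0,"y":0,"z":-0.06,"ax":0,"ay":0,"az":0,"claw":0.37},{"x":0,"y":0,"z":0,"ax":0,"ay":0,"az":0,"claw":0.37}]}}

```text
clock: 4.8
tcp_pos: [0.4378, 0.2068, 0.0297]
orientation: [-0.001, -0.13, 0.992, -0.0]
wrist_force: [-4.7, -2.3, 10.0]
finger_gap: 0.054
```

```bash
python3 - <<'E'
from h import *
s=env.get_state();print(s["wrist_force"],s["ft_torque"],s["tcp_pos"])
im=env.read_camera("side")[:,:,::-1];cv2.imwrite("pics/s4.png",cv2.resize(im[140:260,200:340],None,fx=5,fy=5,interpolation=2))
E
```

```text
[-4.68130704 -2.30565609 10.00938565] [-0.30077454  0.90015277 -0.0031177 ] [0.4377663  0.20680839 0.02968048]
```

View pics/s4.png

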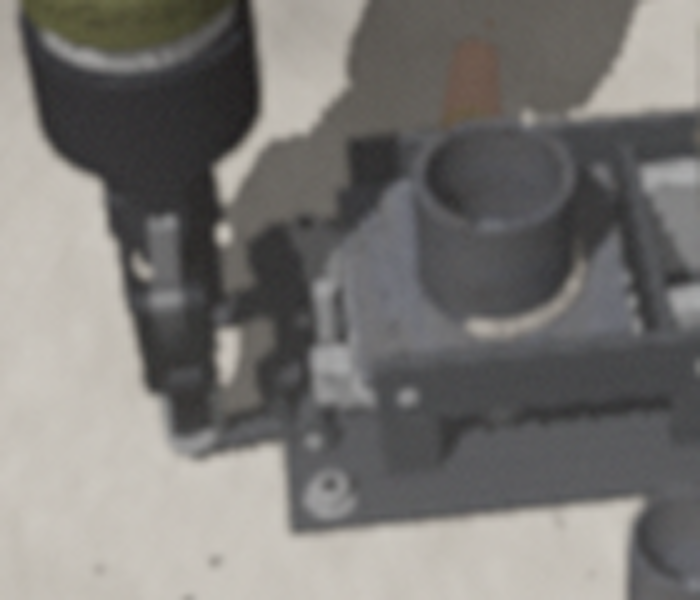

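{"name": "servo_tool", "arguments": {"increments": [{"x":-0.03,"y":0,"z":-0.05,"ax":0,"ay":0,"az":0,"claw":0.37},{"x":0,"y":0,"z":-0.03,"ax":0,"ay":0,"az":0,"claw":0.37},{"x":0,"y":0,"z":0,"ax":0,"ay":0,"az":0,"claw":0.37},{"x":0,"y":0,"z":0,"ax":0,"ay":0,"az":0,"claw":0.37},{"x":0,"y":0,"z":0,"ax":0,"ay":0,"az":0,"claw":0.37}]}}

```text
clock: 5.35
tcp_pos: [0.4378, 0.2069, 0.0292]
orientation: [0.0, -0.13, 0.992, -0.0]
wrist_force: [-8.0, -4.2, 23.7]
finger_gap: 0.0538
```

{"name": "servo_tool", "arguments": {"increments": [{"x":0,"y":0,"z":0,"ax":0,"ay":0,"az":0,"claw":0.37},{"x":0,"y":0,"z":0,"ax":0,"ay":0,"az":0,"claw":0.37},{"x":0,"y":0,"z":0,"ax":0,"ay":0,"az":0,"claw":0.37},{"x":0,"y":0,"z":0,"ax":0,"ay":0,"az":0,"claw":0.37},{"x":0,"y":0,"z":0,"ax":0,"ay":0,"az":0,"claw":0.37}]}}

```text
clock: 5.85
tcp_pos: [0.4378, 0.2069, 0.0292]
orientation: [0.0, -0.13, 0.992, -0.0]
wrist_force: [-8.0, -3.4, 23.3]
finger_gap: 0.0539
```

```bash
python3 - <<'E'
from h import *
s=env.get_state();print(s["wrist_force"],s["ft_torque"],s["tcp_pos"])
im=env.read_camera("side")[:,:,::-1];cv2.imwrite("pics/s5.png",cv2.resize(im[140:260,200:340],None,fx=5,fy=5,interpolation=2))
E
```

```text
[-7.95848147 -3.40666185 23.34851099] [-0.65175184  1.42845658  0.00911147] [0.43775327 0.20686339 0.029232  ]
```

View pics/s5.png

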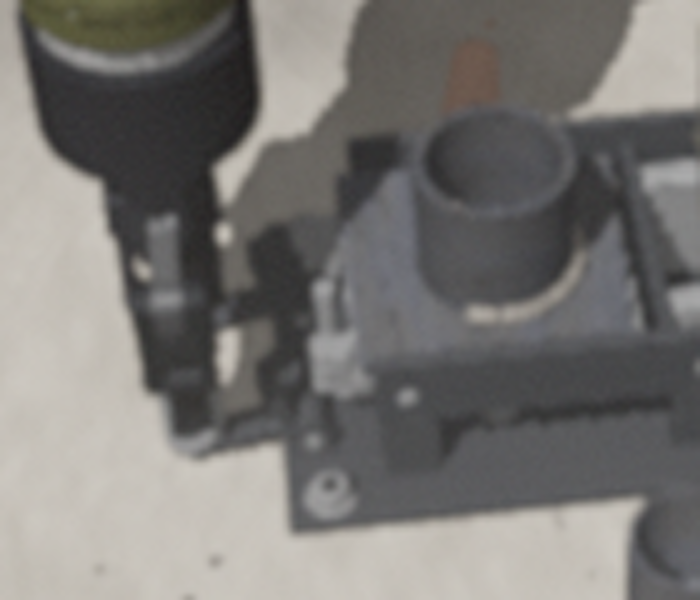

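The tube's top edge has moved up from row ~125 to ~105, so the plate is rising. Both pads have bottomed (23 N total), so I'll keep holding.

{"name": "servo_tool", "arguments": {"increments": [{"x":0,"y":0,"z":0,"ax":0,"ay":0,"az":0,"claw":0.37},{"x":0,"y":0,"z":0,"ax":0,"ay":0,"az":0,"claw":0.37},{"x":0,"y":0,"z":0,"ax":0,"ay":0,"az":0,"claw":0.37},{"x":0,"y":0,"z":0,"ax":0,"ay":0,"az":0,"claw":0.37},{"x":0,"y":0,"z":0,"ax":0,"ay":0,"az":0,"claw":0.37}]}}

```text
clock: 6.4
tcp_pos: [0.4378, 0.2068, 0.0292]
orientation: [0.0, -0.13, 0.992, -0.0]
wrist_force: [-8.4, -2.4, 23.2]
finger_gap: 0.0537
```

{"name": "servo_tool", "arguments": {"increments": [{"x":0,"y":0,"z":0,"ax":0,"ay":0,"az":0,"claw":0.37},{"x":0,"y":0,"z":0,"ax":0,"ay":0,"az":0,"claw":0.37},{"x":0,"y":0,"z":0,"ax":0,"ay":0,"az":0,"claw":0.37},{"x":0,"y":0,"z":0,"ax":0,"ay":0,"az":0,"claw":0.37},{"x":0,"y":0,"z":0,"ax":0,"ay":0,"az":0,"claw":0.37}]}}

```text
clock: 6.9
tcp_pos: [0.4377, 0.2069, 0.0292]
orientation: [0.0, -0.13, 0.992, -0.0]
wrist_force: [-8.2, -3.1, 23.8]
finger_gap: 0.054
```

{"name": "servo_tool", "arguments": {"increments": [{"x":0,"y":0,"z":0,"ax":0,"ay":0,"az":0,"claw":0.37},{"x":0,"y":0,"z":0,"ax":0,"ay":0,"az":0,"claw":0.37},{"x":0,"y":0,"z":0,"ax":0,"ay":0,"az":0,"claw":0.37},{"x":0,"y":0,"z":0,"ax":0,"ay":0,"az":0,"claw":0.37},{"x":0,"y":0,"z":0,"ax":0,"ay":0,"az":0,"claw":0.37}]}}

```text
clock: 7.4
tcp_pos: [0.4378, 0.2069, 0.0292]
orientation: [0.0, -0.13, 0.992, -0.0]
wrist_force: [-7.3, -3.7, 23.3]
finger_gap: 0.0538
```

{"name": "servo_tool", "arguments": {"increments": [{"x":0,"y":0,"z":0,"ax":0,"ay":0,"az":0,"claw":0.37},{"x":0,"y":0,"z":0,"ax":0,"ay":0,"az":0,"claw":0.37},{"x":0,"y":0,"z":0,"ax":0,"ay":0,"az":0,"claw":0.37},{"x":0,"y":0,"z":0,"ax":0,"ay":0,"az":0,"claw":0.37},{"x":0,"y":0,"z":0,"ax":0,"ay":0,"az":0,"claw":0.37}]}}

```text
clock: 7.9
tcp_pos: [0.4377, 0.2069, 0.0292]
orientation: [0.0, -0.13, 0.992, -0.0]
wrist_force: [-7.2, -3.7, 24.8]
finger_gap: 0.054
```

{"name": "servo_tool", "arguments": {"increments": [{"x":0,"y":0,"z":0,"ax":0,"ay":0,"az":0,"claw":0.37},{"x":0,"y":0,"z":0,"ax":0,"ay":0,"az":0,"claw":0.37},{"x":0,"y":0,"z":0,"ax":0,"ay":0,"az":0,"claw":0.37},{"x":0,"y":0,"z":0,"ax":0,"ay":0,"az":0,"claw":0.37},{"x":0,"y":0,"z":0,"ax":0,"ay":0,"az":0,"claw":0.37}]}}

```text
clock: 8.4
tcp_pos: [0.4377, 0.2069, 0.0292]
orientation: [0.0, -0.13, 0.992, -0.0]
wrist_force: [-8.3, -2.9, 24.0]
finger_gap: 0.0537
```

{"name": "servo_tool", "arguments": {"increments": [{"x":0,"y":0,"z":0,"ax":0,"ay":0,"az":0,"claw":0.37},{"x":0,"y":0,"z":0,"ax":0,"ay":0,"az":0,"claw":0.37},{"x":0,"y":0,"z":0,"ax":0,"ay":0,"az":0,"claw":0.37},{"x":0,"y":0,"z":0,"ax":0,"ay":0,"az":0,"claw":0.37},{"x":0,"y":0,"z":0,"ax":0,"ay":0,"az":0,"claw":0.37}]}}

```text
clock: 8.9
tcp_pos: [0.4378, 0.2069, 0.0292]
orientation: [0.0, -0.13, 0.992, -0.0]
wrist_force: [-7.8, -2.2, 23.4]
finger_gap: 0.0536
```

{"name": "servo_tool", "arguments": {"increments": [{"x":0,"y":0,"z":0,"ax":0,"ay":0,"az":0,"claw":0.37},{"x":0,"y":0,"z":0,"ax":0,"ay":0,"az":0,"claw":0.37},{"x":0,"y":0,"z":0,"ax":0,"ay":0,"az":0,"claw":0.37},{"x":0,"y":0,"z":0,"ax":0,"ay":0,"az":0,"claw":0.37},{"x":0,"y":0,"z":0,"ax":0,"ay":0,"az":0,"claw":0.37}]}}

```text
clock: 9.4
tcp_pos: [0.4378, 0.2068, 0.0292]
orientation: [0.0, -0.129, 0.992, -0.0]
wrist_force: [-8.4, -3.6, 23.5]
finger_gap: 0.0538
```

{"name": "servo_tool", "arguments": {"increments": [{"x":0,"y":0,"z":0,"ax":0,"ay":0,"az":0,"claw":0.37},{"x":0,"y":0,"z":0,"ax":0,"ay":0,"az":0,"claw":0.37},{"x":0,"y":0,"z":0,"ax":0,"ay":0,"az":0,"claw":0.37},{"x":0,"y":0,"z":0,"ax":0,"ay":0,"az":0,"claw":0.37},{"x":0,"y":0,"z":0,"ax":0,"ay":0,"az":0,"claw":0.37}]}}

```text
clock: 9.9
tcp_pos: [0.4378, 0.2069, 0.0292]
orientation: [0.0, -0.13, 0.992, -0.0]
wrist_force: [-8.2, -3.3, 23.7]
finger_gap: 0.0539
```

```bash
python3 - <<'E'
from h import *
im=env.read_camera("side")[:,:,::-1];cv2.imwrite("pics/s6.png",cv2.resize(im[120:260,200:350],None,fx=4,fy=4,interpolation=2))
s=env.get_state();print(s["wrist_force"],s["tcp_pos"],s["clock"])
E
```

```text
[-7.96891325 -3.1182619  23.94883895] [0.43775583 0.2068541  0.02921462] 9.95
```

View pics/s6.png

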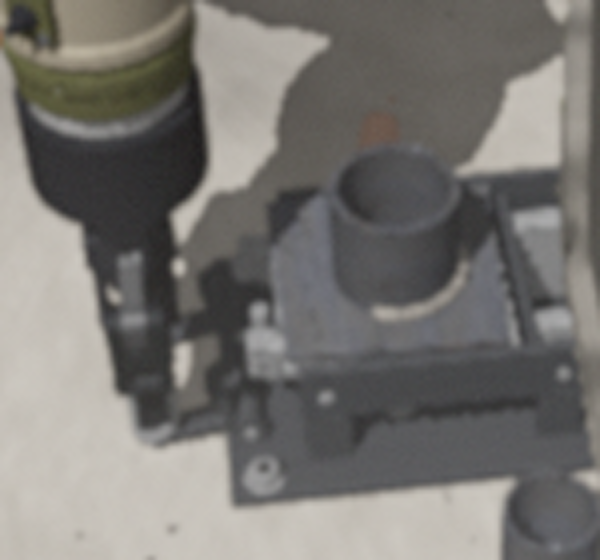

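```bash
python3 - <<'E'
from h import *
for z in(.095,.101,.106,.111,.117): print(z,proj("side",[.5484,.2336,z])+[0,1.4])
a=cv2.imread("pics/side0.png")[120:260,200:350];b=cv2.imread("pics/s6.png");cv2.imwrite("pics/cmp.png",np.hstack([cv2.resize(a,None,fx=4,fy=4,interpolation=2),b])[:, 200:1000])
E
```

```text
0.095 [[299.06942504 176.01244542]]
0.101 [[299.01538665 173.52814269]]
0.106 [[298.96993776 171.43872438]]
0.111 [[298.92410474 169.33164679]]
0.117 [[298.86859119 166.7795266 ]]
```

View pics/cmp.png

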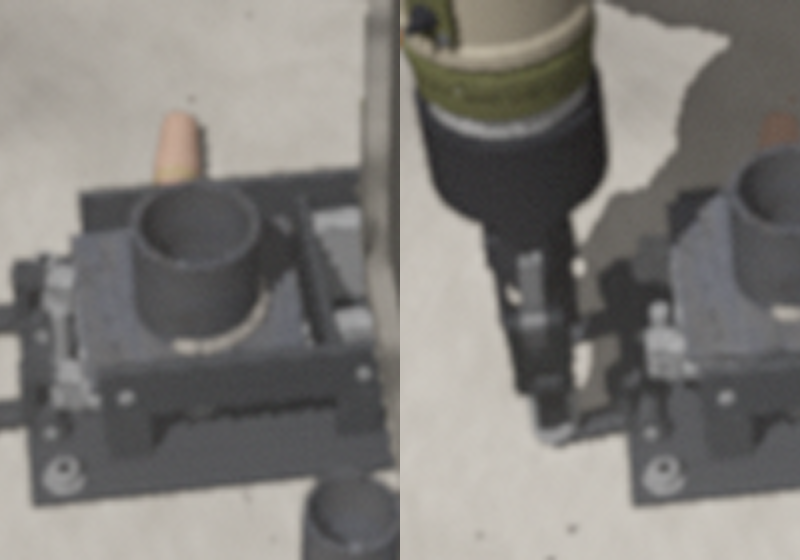

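{"name": "servo_tool", "arguments": {"increments": [{"x":0,"y":0,"z":0,"ax":0,"ay":0,"az":0,"claw":0.37},{"x":0,"y":0,"z":0,"ax":0,"ay":0,"az":0,"claw":0.37},{"x":0,"y":0,"z":0,"ax":0,"ay":0,"az":0,"claw":0.37},{"x":0,"y":0,"z":0,"ax":0,"ay":0,"az":0,"claw":0.37},{"x":0,"y":0,"z":0,"ax":0,"ay":0,"az":0,"claw":0.37}]}}

```text
clock: 10.45
tcp_pos: [0.4378, 0.2069, 0.0292]
orientation: [0.0, -0.13, 0.992, -0.0]
wrist_force: [-7.7, -3.0, 23.4]
finger_gap: 0.0541
```

{"name": "servo_tool", "arguments": {"increments": [{"x":0,"y":0,"z":0,"ax":0,"ay":0,"az":0,"claw":0.37},{"x":0,"y":0,"z":0,"ax":0,"ay":0,"az":0,"claw":0.37},{"x":0,"y":0,"z":0,"ax":0,"ay":0,"az":0,"claw":0.37},{"x":0,"y":0,"z":0,"ax":0,"ay":0,"az":0,"claw":0.37},{"x":0,"y":0,"z":0,"ax":0,"ay":0,"az":0,"claw":0.37}]}}

```text
clock: 10.95
tcp_pos: [0.4378, 0.2069, 0.0292]
orientation: [0.0, -0.13, 0.992, -0.0]
wrist_force: [-7.2, -3.1, 23.8]
finger_gap: 0.0537
```

```bash
python3 - <<'E'
from h import *
im=np.ascontiguousarray(env.read_camera("side")[:,:,::-1]);cv2.imwrite("pics/s7f.png",im)
b=cv2.resize(im[120:260,200:350],None,fx=4,fy=4,interpolation=2);a=cv2.imread("pics/s6.png")
r=slice(130,340),slice(320,480)
g=lambda q:np.float32(cv2.cvtColor(q[r],6))
print(cv2.phaseCorrelate(g(a),g(b)),np.abs(g(a)-g(b)).mean())
# total shift from start via template of tube
s0=cv2.imread("pics/side0.png");t=s0[163:205,280:317]
m=cv2.matchTemplate(im[140:215,265:330],t,5);print(cv2.minMaxLoc(m))
E
```

```text
((-0.023645546815401985, 0.039950808823689954), 0.5608587869891414) 0.90458333
(-0.24866941571235657, 0.6581438779830933, (1, 33), (14, 15))
```

The frame is steady over the last second. The rim centre sits at row ~166.8 and the fully raised position predicts 166.8, so the plate is fully up. Next I let both latches go by moving straight up.

{"name": "servo_tool", "arguments": {"increments": [{"x":0,"y":0,"z":0.2,"ax":0,"ay":0,"az":0,"claw":0.37},{"x":0,"y":0,"z":0.3,"ax":0,"ay":0,"az":0,"claw":0.37},{"x":0,"y":0,"z":0.4,"ax":0,"ay":0,"az":0,"claw":0.37},{"x":0,"y":0,"z":0.6,"ax":0,"ay":0,"az":0,"claw":0.37},{"x":0,"y":0,"z":0.6,"ax":0,"ay":0,"az":0,"claw":0.6}]}}

```text
clock: 11.5
tcp_pos: [0.4377, 0.207, 0.0802]
orientation: [-0.001, -0.129, 0.992, 0.0]
wrist_force: [-0.8, 0.2, 0.0]
finger_gap: 0.0404
```

{"name": "servo_tool", "arguments": {"increments": [{"x":0,"y":0,"z":0.4,"ax":0,"ay":0,"az":0,"claw":1},{"x":0,"y":0,"z":0,"ax":0,"ay":0,"az":0,"claw":1},{"x":0,"y":0,"z":0,"ax":0,"ay":0,"az":0,"claw":1},{"x":0,"y":0,"z":0,"ax":0,"ay":0,"az":0,"claw":1},{"x":0,"y":0,"z":0,"ax":0,"ay":0,"az":0,"claw":1}]}}

```text
clock: 12.0
tcp_pos: [0.4376, 0.2069, 0.0891]
orientation: [-0.001, -0.129, 0.992, -0.0]
wrist_force: [0.6, 0.5, 0.5]
finger_gap: -0.0001
```

```bash
python3 - <<'E'
from h import *
im=env.read_camera("side")[:,:,::-1];cv2.imwrite("pics/s8.png",cv2.resize(im[120:260,200:350],None,fx=4,fy=4,interpolation=2))
s=env.get_state();print(s["wrist_force"],s["tcp_pos"],s["clock"],s["orientation"])
E
```

```text
[-0.46469521  0.26827097 -0.45904755] [0.43761666 0.20695281 0.08914223] 12.05 [-6.72648312e-04 -1.29470518e-01  9.91583042e-01 -6.28154489e-05]
```

View pics/s8.png

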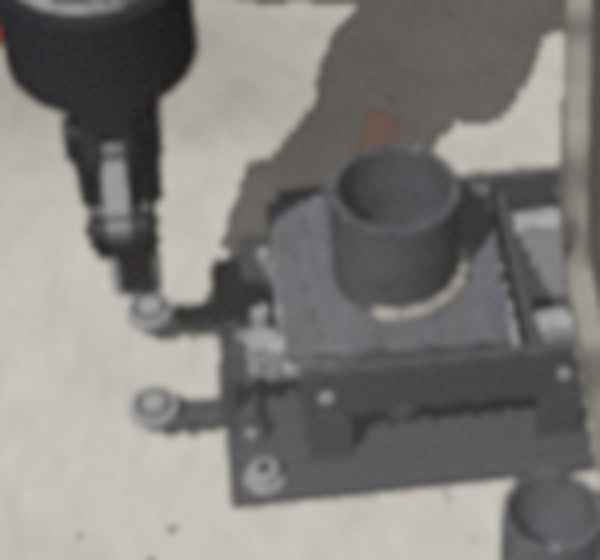

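{"name": "servo_tool", "arguments": {"increments": [{"x":0.46,"y":0.1,"z":0.04,"ax":0,"ay":0,"az":0,"claw":1},{"x":0.46,"y":0.1,"z":0,"ax":0,"ay":0,"az":0,"claw":1},{"x":0.46,"y":0.1,"z":0,"ax":0,"ay":0,"az":0,"claw":1},{"x":0.46,"y":0.11,"z":0,"ax":0,"ay":0,"az":0,"claw":1},{"x":0.46,"y":0.11,"z":0,"ax":0,"ay":0,"az":0,"claw":1}]}}

```text
clock: 12.55
tcp_pos: [0.497, 0.2204, 0.0907]
orientation: [0.0, -0.129, 0.992, 0.0]
wrist_force: [-0.2, -0.5, 0.3]
finger_gap: 0.0002
```

{"name": "servo_tool", "arguments": {"increments": [{"x":0.1,"y":0.03,"z":0,"ax":0,"ay":0,"az":0,"claw":1},{"x":0,"y":0,"z":0,"ax":0,"ay":0,"az":0,"claw":1}]}}

```text
clock: 12.75
tcp_pos: [0.4986, 0.2209, 0.0905]
orientation: [-0.0, -0.129, 0.992, 0.0]
wrist_force: [-1.6, -0.6, 0.4]
finger_gap: 0.0001
```

```bash
python3 - <<'E'
from h import *
im=env.read_camera("side")[:,:,::-1];cv2.imwrite("pics/s9.png",cv2.resize(im[110:260,200:350],None,fx=4,fy=4,interpolation=2))
s=env.get_state();print(s["wrist_force"],s["tcp_pos"],s["clock"],s["orientation"])
E
```

```text
[ 0.18485233 -0.18237126 -0.57551739] [0.49793375 0.22079995 0.09053745] 12.8 [-4.50117892e-04 -1.29481400e-01  9.91581749e-01 -1.56385427e-05]
```

View pics/s9.png

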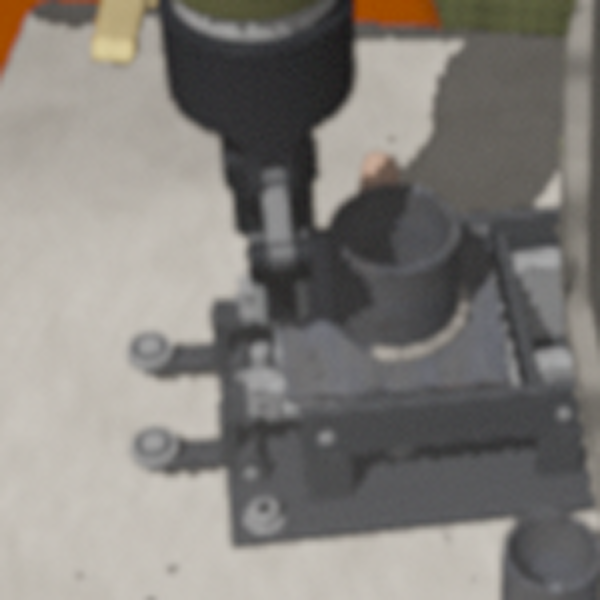

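{"name": "servo_tool", "arguments": {"increments": [{"x":0.15,"y":0.04,"z":0,"ax":0,"ay":0,"az":0,"claw":1},{"x":0.15,"y":0.04,"z":0,"ax":0,"ay":0,"az":0,"claw":1},{"x":0.15,"y":0.04,"z":0,"ax":0,"ay":0,"az":0,"claw":1},{"x":0.15,"y":0.04,"z":0,"ax":0,"ay":0,"az":0,"claw":1},{"x":0.15,"y":0.04,"z":0,"ax":0,"ay":0,"az":0,"claw":1}]}}

```text
clock: 13.3
tcp_pos: [0.5156, 0.2256, 0.0906]
orientation: [-0.001, -0.13, 0.992, -0.0]
wrist_force: [-4.1, -0.7, 2.5]
finger_gap: -0.0002
```

{"name": "servo_tool", "arguments": {"increments": [{"x":0.15,"y":0.04,"z":0,"ax":0,"ay":0,"az":0,"claw":1},{"x":0.15,"y":0.04,"z":0,"ax":0,"ay":0,"az":0,"claw":1},{"x":0.15,"y":0.04,"z":0,"ax":0,"ay":0,"az":0,"claw":1},{"x":0.15,"y":0.04,"z":0,"ax":0,"ay":0,"az":0,"claw":1},{"x":0.15,"y":0.04,"z":0,"ax":0,"ay":0,"az":0,"claw":1}]}}

```text
clock: 13.8
tcp_pos: [0.5359, 0.2309, 0.0909]
orientation: [-0.0, -0.129, 0.992, 0.0]
wrist_force: [-4.6, -0.7, 3.2]
finger_gap: 0.0001
```

```bash
python3 - <<'E'
from h import *
im=env.read_camera("side")[:,:,::-1];cv2.imwrite("pics/s10.png",cv2.resize(im[110:260,200:380],None,fx=4,fy=4,interpolation=2))
im=env.read_camera("top")[:,:,::-1];cv2.imwrite("pics/t10.png",cv2.resize(im[110:290,225:425],None,fx=3.3,fy=3.3,interpolation=2))
E
```

```text
(no output)
```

View pics/s10.png

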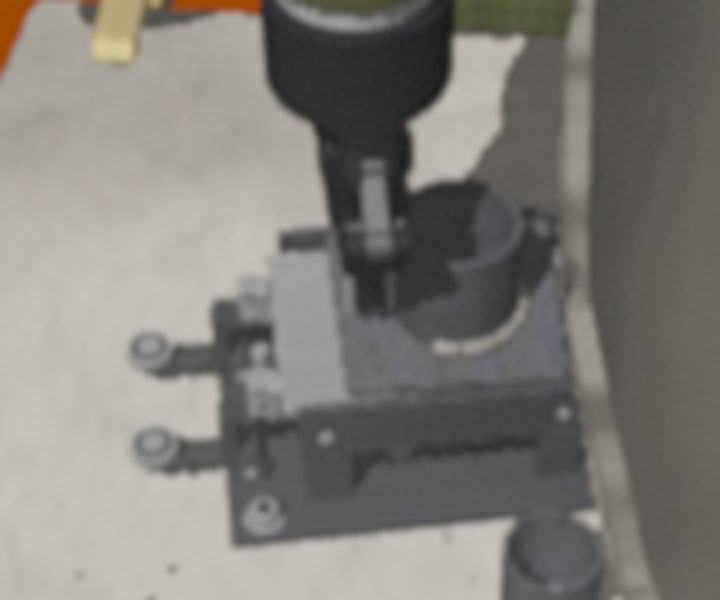

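View pics/t10.png

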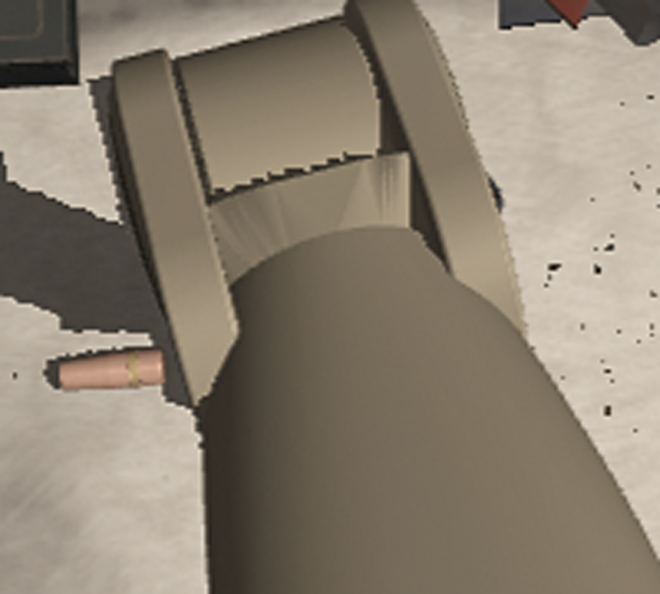

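{"name": "servo_tool", "arguments": {"increments": [{"x":0.15,"y":0.04,"z":0,"ax":0,"ay":0,"az":0,"claw":1},{"x":0.15,"y":0.04,"z":0,"ax":0,"ay":0,"az":0,"claw":1},{"x":0.15,"y":0.04,"z":0,"ax":0,"ay":0,"az":0,"claw":1},{"x":0.15,"y":0.04,"z":0,"ax":0,"ay":0,"az":0,"claw":1},{"x":0.15,"y":0.04,"z":0,"ax":0,"ay":0,"az":0,"claw":1}]}}

```text
clock: 14.4
tcp_pos: [0.5547, 0.2359, 0.0907]
orientation: [0.0, -0.129, 0.992, 0.0]
wrist_force: [-2.4, 0.0, -0.7]
finger_gap: 0.0
```

{"name": "servo_tool", "arguments": {"increments": [{"x":0.15,"y":0.04,"z":0,"ax":0,"ay":0,"az":0,"claw":1},{"x":0.15,"y":0.04,"z":0,"ax":0,"ay":0,"az":0,"claw":1},{"x":0.15,"y":0.04,"z":0,"ax":0,"ay":0,"az":0,"claw":1},{"x":0.15,"y":0.04,"z":0,"ax":0,"ay":0,"az":0,"claw":1},{"x":0.15,"y":0.04,"z":0,"ax":0,"ay":0,"az":0,"claw":1}]}}

```text
clock: 14.9
tcp_pos: [0.5735, 0.2409, 0.0907]
orientation: [-0.0, -0.129, 0.992, 0.0]
wrist_force: [-3.0, -0.6, -0.4]
finger_gap: 0.0001
```

{"name": "servo_tool", "arguments": {"increments": [{"x":0.15,"y":0.04,"z":0,"ax":0,"ay":0,"az":0,"claw":1},{"x":0.15,"y":0.04,"z":0,"ax":0,"ay":0,"az":0,"claw":1},{"x":0.15,"y":0.04,"z":0,"ax":0,"ay":0,"az":0,"claw":1},{"x":0.15,"y":0.04,"z":0,"ax":0,"ay":0,"az":0,"claw":1},{"x":0.15,"y":0.04,"z":0,"ax":0,"ay":0,"az":0,"claw":1}]}}

```text
clock: 15.4
tcp_pos: [0.5922, 0.2459, 0.0908]
orientation: [0.0, -0.129, 0.992, 0.0]
wrist_force: [-2.0, -1.4, 0.1]
finger_gap: -0.0002
```

{"name": "servo_tool", "arguments": {"increments": [{"x":0.15,"y":0.04,"z":0,"ax":0,"ay":0,"az":0,"claw":1},{"x":0.15,"y":0.04,"z":0,"ax":0,"ay":0,"az":0,"claw":1},{"x":0.15,"y":0.04,"z":0,"ax":0,"ay":0,"az":0,"claw":1},{"x":0.15,"y":0.04,"z":0,"ax":0,"ay":0,"az":0,"claw":1},{"x":0.15,"y":0.04,"z":0,"ax":0,"ay":0,"az":0,"claw":1}]}}

```text
clock: 15.9
tcp_pos: [0.6109, 0.251, 0.0909]
orientation: [-0.0, -0.13, 0.992, 0.0]
wrist_force: [-2.7, -0.1, -1.2]
finger_gap: -0.0001
```

{"name": "servo_tool", "arguments": {"increments": [{"x":0.1,"y":0.03,"z":0,"ax":0,"ay":0,"az":0,"claw":1},{"x":0.1,"y":0.03,"z":0,"ax":0,"ay":0,"az":0,"claw":1},{"x":0.1,"y":0.03,"z":0,"ax":0,"ay":0,"az":0,"claw":1},{"x":0.1,"y":0.03,"z":0,"ax":0,"ay":0,"az":0,"claw":1},{"x":0.08,"y":0.02,"z":0,"ax":0,"ay":0,"az":0,"claw":1}]}}

```text
clock: 16.4
tcp_pos: [0.6229, 0.2544, 0.0909]
orientation: [0.0, -0.129, 0.992, 0.0]
wrist_force: [-3.1, -0.4, 0.8]
finger_gap: -0.0
```

{"name": "servo_tool", "arguments": {"increments": [{"x":0.08,"y":0.02,"z":0,"ax":0,"ay":0,"az":0,"claw":1},{"x":0.08,"y":0.02,"z":0,"ax":0,"ay":0,"az":0,"claw":1},{"x":0,"y":0,"z":0,"ax":0,"ay":0,"az":0,"claw":1}]}}

```text
clock: 16.7
tcp_pos: [0.6271, 0.2555, 0.0909]
orientation: [0.0, -0.129, 0.992, 0.0]
wrist_force: [-2.3, -0.6, 0.5]
finger_gap: 0.0001
```

{"name": "servo_tool", "arguments": {"increments": [{"x":0.08,"y":0.02,"z":0,"ax":0,"ay":0,"az":0,"claw":1},{"x":0.08,"y":0.02,"z":0,"ax":0,"ay":0,"az":0,"claw":1},{"x":0,"y":0,"z":0,"ax":0,"ay":0,"az":0,"claw":1}]}}

```text
clock: 17.0
tcp_pos: [0.631, 0.2565, 0.0909]
orientation: [0.0, -0.13, 0.992, 0.0]
wrist_force: [-2.8, -0.6, 0.7]
finger_gap: 0.0001
```

{"name": "servo_tool", "arguments": {"increments": [{"x":0.08,"y":0.02,"z":0,"ax":0,"ay":0,"az":0,"claw":1},{"x":0.04,"y":0.01,"z":0,"ax":0,"ay":0,"az":0,"claw":1},{"x":0,"y":0,"z":0,"ax":0,"ay":0,"az":0,"claw":1}]}}

```text
clock: 17.3
tcp_pos: [0.6317, 0.2571, 0.0908]
orientation: [-0.002, -0.13, 0.992, 0.0]
wrist_force: [-9.1, -2.0, 5.6]
finger_gap: -0.0
```

{"name": "servo_tool", "arguments": {"increments": [{"x":0.04,"y":0.01,"z":0,"ax":0,"ay":0,"az":0,"claw":1},{"x":0.04,"y":0.01,"z":0,"ax":0,"ay":0,"az":0,"claw":1},{"x":0,"y":0,"z":0,"ax":0,"ay":0,"az":0,"claw":1}]}}

```text
clock: 17.6
tcp_pos: [0.6317, 0.2571, 0.0905]
orientation: [-0.004, -0.13, 0.992, -0.0]
wrist_force: [-13.9, -2.2, 5.2]
finger_gap: 0.0002
```

{"name": "servo_tool", "arguments": {"increments": [{"x":-0.2,"y":-0.05,"z":0,"ax":0,"ay":0,"az":0,"claw":1},{"x":-0.4,"y":-0.1,"z":0,"ax":0,"ay":0,"az":0,"claw":1},{"x":-0.6,"y":-0.16,"z":0,"ax":0,"ay":0,"az":0,"claw":1},{"x":-0.6,"y":-0.16,"z":0.3,"ax":0,"ay":0,"az":0,"claw":1},{"x":-0.7,"y":-0.18,"z":0.6,"ax":0,"ay":0,"az":0,"claw":1}]}}

```text
clock: 18.1
tcp_pos: [0.5735, 0.2413, 0.1127]
orientation: [0.0, -0.129, 0.992, 0.0]
wrist_force: [-0.0, -0.3, 0.5]
finger_gap: -0.0002
```

{"name": "servo_tool", "arguments": {"increments": [{"x":-0.9,"y":0,"z":0.8,"ax":0,"ay":0,"az":0,"claw":1},{"x":-0.9,"y":0,"z":0.8,"ax":0,"ay":0,"az":0,"claw":1},{"x":-0.9,"y":0,"z":0.8,"ax":0,"ay":0,"az":0,"claw":1},{"x":-0.9,"y":0,"z":0.8,"ax":0,"ay":0,"az":0,"claw":1},{"x":-0.9,"y":0,"z":0.4,"ax":0,"ay":0,"az":0,"claw":1}]}}

```text
clock: 18.6
tcp_pos: [0.462, 0.242, 0.2059]
orientation: [0.003, -0.129, 0.992, 0.001]
wrist_force: [0.1, 0.5, 0.7]
finger_gap: -0.0002
```

{"name": "servo_tool", "arguments": {"increments": [{"x":-0.7,"y":0.8,"z":0,"ax":0,"ay":0,"az":0,"claw":1},{"x":-0.7,"y":0.9,"z":0,"ax":0,"ay":0,"az":0,"claw":1},{"x":-0.7,"y":0.9,"z":0,"ax":0,"ay":0,"az":0,"claw":1},{"x":-0.7,"y":0.9,"z":0,"ax":0,"ay":0,"az":0,"claw":1},{"x":-0.5,"y":0.9,"z":0,"ax":0,"ay":0,"az":0,"claw":1}]}}

```text
clock: 19.1
tcp_pos: [0.3783, 0.3529, 0.2042]
orientation: [0.002, -0.13, 0.992, 0.001]
wrist_force: [-0.3, -0.0, -0.1]
finger_gap: 0.0001
```

```bash
python3 - <<'E'
from h import *
im=env.read_camera("side")[:,:,::-1];cv2.imwrite("pics/s11.png",im)
im=env.read_camera("top")[:,:,::-1];cv2.imwrite("pics/t11.png",cv2.resize(im[110:280,225:405],None,fx=3.5,fy=3.5,interpolation=2))
print(env.get_state()["clock"])
E
```

```text
19.2
```

View pics/s11.png

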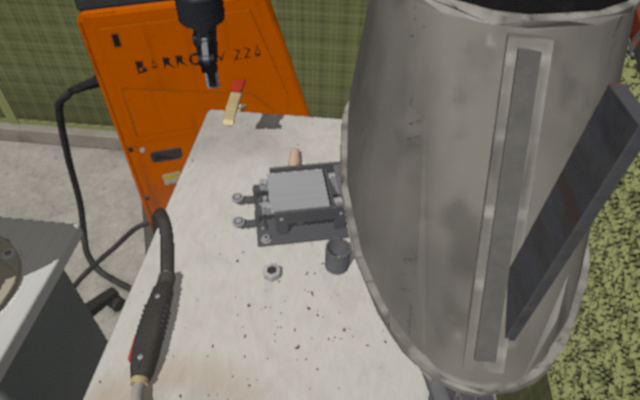

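View pics/t11.png

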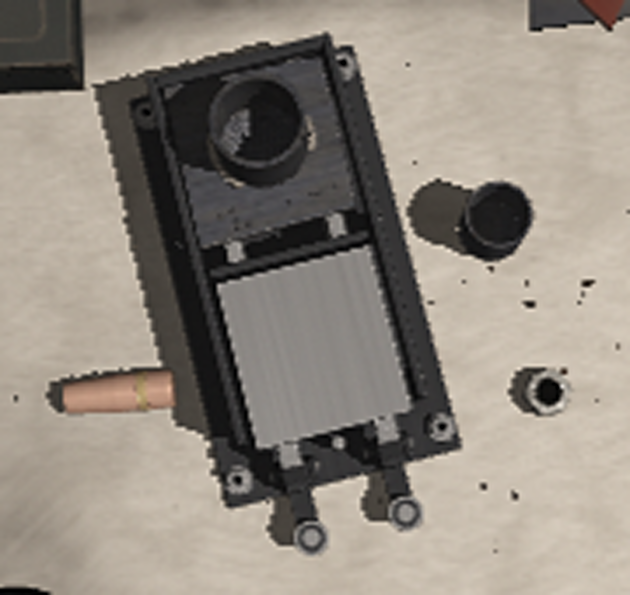

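```bash
python3 - <<'E'
from h import *
t=lambda a,b:(225+(a+.5)/3.5-.5,110+(b+.5)/3.5-.5)
def nest(p):
    c,s=np.cos(.25964),np.sin(.25964);d=p[:2]-[.545,.23474];return ((c*d[0]+s*d[1])*1e3,(-s*d[0]+c*d[1])*1e3)
print("tube",nest(ray("top",t(259,131),.115)))
print("near corners",nest(ray("top",t(203,247),.064)),nest(ray("top",t(358,207),.064)))
# reference before: 
print("ref tube",nest(ray("top",t(315,337),.095)),"skid ends",nest(ray("top",t(235,260),.058)))
im=env.read_camera("top")[:,:,::-1];cv2.imwrite("pics/t12.png",cv2.resize(cv2.convertScaleAbs(im[112:195,255:345],alpha=2,beta=10),None,fx=7,fy=7,interpolation=2))
E
```

```text
tube (np.float64(121.63503199862195), np.float64(0.7371227345513675))
near corners (np.float64(74.72657913995323), np.float64(50.35664648448968)) (np.float64(74.44225702873054), np.float64(-46.46171253575271))
ref tube (np.float64(0.507775570401892), np.float64(-0.2489171586182397)) skid ends (np.float64(63.1840694762705), np.float64(33.783000406573116))
```

View pics/t12.png

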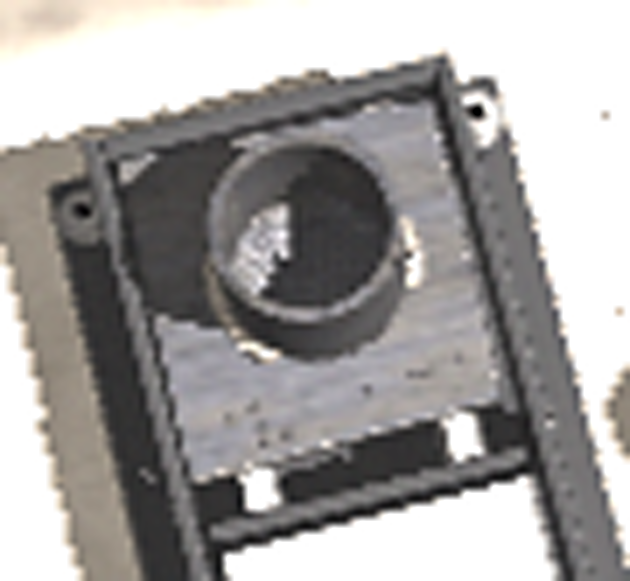

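```bash
python3 -c "
from workcell import env
s=env.get_state();print(s['clock'],s['qvel'].round(4));print(env.hand_in())"
```

```text
19.25 [-0.0358 -0.0002 -0.0088  0.0078 -0.0096 -0.0094]
the job is handed in; nothing more can be done
None
```

The job is done and handed in at 19.25 s, within the 58 s limit. No verdict was reported.

- **Latches and ejector:** I held both latches down on their stops at about 24 N total until the plate stopped rising. The tube rim then sat where a full rise predicts. Both latches sprang back when I let go, and the plate stayed up.
- **Push to the stop:** With the fingers closed I pushed the tube low down, straight along the guides, at 2–5 N. The force rose to about 14 N and the tool stopped moving when the plate met the stop. I then backed off clear of everything.
- **Last checks that agreed:** The plate's near edge measures x 74.5 mm in the nest's frame, where 74 is expected at the stop. The plate looks square between the guides. The nozzle, offcut and nut look unmoved.
- **Checks that disagreed:**
  - The tube-centre estimate from the top camera (x 121.6 mm, expected 129) is off. My rim pick was rough, and the same estimate before the push also read about 2.5 mm short. I went by the plate edge and the contact force.
  - The automatic image match for the rise gave 8 pixels instead of about 9. It was a poor match because of shadows, so I judged the rise from the rim position.
  - The side camera read about 2 mm off the top camera, within its stated accuracy.

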